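Call the grower and point out the pot swap

ROBOT

A 6-joint arm with a two-finger parallel gripper is mounted at the origin on the work surface. World frame = base frame: x ahead of the robot, y to its left, z up, the work surface at z = 0. Lengths are in m, angles in rad, forces in N, time in s.
With the tool pointing down it reaches from about 0.325 to 0.775 m from the base axis. Payload 5.5 kg.
Tool frame: the origin (TCP) lies at the very end of the fingers, on their centre line; the grasp point (between the pads) lies env.hold_point_z behind it (env.hold_point_z is the distance from the TCP to the grasp point, in m); z points along the fingers, y is the line along which they close (so a half turn about z gives the same grasp; the last joint's range is limited). The gripper opens to 88 mm and grips with 3 to 60 N. Pads are 20 mm wide; open, the fingers measure 115 mm over their backs; the gripper's body (75 mm by 178 mm) begins 61 mm behind the grasp point.
Start: joints at [-1.358, 0.091, 1.231, -0, 1.82, -0.057], TCP at [0.16, -0.578, 0.223] pointing down, gripper open.
Joint ranges: [-2.87, 2.87], [-0.86, 2.18], [0.17, 2.46], [-1.51, 4.65], [0.06, 2.69], [-2.65, 2.65]. Speed limits (rad/s): [2.57, 2.57, 3.01, 3.14, 3.14, 3.14].

INTERFACE

Orientations are given as a unit quaternion [w, x, y, z].
In Python, from workcell import env, let_go, gripper_close, solve_ik, optics gives the robot as it stands. Calls block until the motion is done:
- env.move_to(position, orientation): joint-space move of the TCP to a pose.
- env.movel(position, rot=None, feed=0.15): straight line of the TCP; rot=None keeps the orientation; feed is the mean speed in m/s.
- env.move_joints(angles): joint-space move.
- let_go() and gripper_close(force=None): open the fingers fully, or close them until they stop; force is the grip in N (None keeps the last).
- env.dwell(seconds).
- solve_ik(position, orientation): joint angles nearest the present ones, or None.
- optics.get_image(name): name is "scene" or "top" or "wrist"; returns a dict with "image" (420x560x3 uint8, red, green, blue), "K" (3x3 intrinsics, pixels), "cam_to_world" (4x4, takes a point from camera to world coordinates). Camera axes: x right, y up, looking along -z (the intrinsics and any distortion apply to the point x, -y, -z); pixel columns grow to the right and rows downward; lengths in m; the calibration is good to about 2 mm. The wrist camera is an equidistant fisheye: a pixel r from the principal point sees the ray r / f radians off the axis. A picture is of the moment at which its call begins. There is no depth.
A pose or a line that the arm cannot do raises env.MotionError and nothing moves.
- env.hand_in(): hands the job in; it is judged then, once.
Readings, each from a call of its own:
- env.read_time_s(): time.
- env.read_joint_pos(): joint angles.
- env.read_joint_velocities(): joint speeds.
- env.read_joint_efforts(): joint torques, N m.
- env.read_position(): TCP position.
- env.read_ee_rot(): TCP orientation.
- env.read_wrist_force(): force on the tool from outside, world axes, zero at the start.
- env.read_torque(): the same for the moment, N m.
- env.read_grip_width(): finger opening in m.
- env.read_gripper_force(): force on a finger pad.
Only numpy, scipy, OpenCV 4.12 (cv2) and the standard library are available. Lean on these libraries where they do the work, as an engineer would, in place of code of your own. Each camera call takes 0.05 s, during which the arm holds its last target. There are 200 camera calls.

TASK

One pot in the white six-hole seedling tray has not sprouted and should be swapped for the single spare seedling that stands on its own, in a pot on the table beside that tray. Push the call lever on the control box all the way over, away from you, to call the grower; then point with the fingertips straight down at the unsprouted pot, about two centimetres above it, and stay there for two seconds; then point in the same way at the spare seedling, about two centimetres above its tip, and finish while still pointing at it. Do not touch, move or lift any pot, never come down over any other pot, and leave everything else standing where it is.

Things in the scene. Friction and masses are not known exactly. Their poses are not given: they have to be found in the camera images.
- call_lever (a joint): black-knobbed toggle lever on top of the controller: 0 rad leaning fully towards the controller's -x side, 1.0 rad fully over to its +x side (the side away from the robot); it starts somewhere in 0 to 0.25, moves with about 1 N at the knob and stays where it is left
- call_lever_tip (a point): centre of the lever's ball knob (26 mm diameter) on a 10 mm rod 80 mm long; the pivot lies on the controller's axes at x = -20 mm, y = 0, z = 72 mm, and the knob swings in the controller's x-z plane, 0.5 rad either side of upright (its centre 142 mm above the table at both ends, 152 mm in the middle)
- controller: white control box fixed to the table, 180 x 120 x 50 mm (x, y, z), with a display ridge 66 mm high along its +x edge and the call lever's 25 mm block on it. Origin: centre of its underside; its x axis points generally away from the robot (yaw within 0.4 rad), z up
- tray: white seedling tray fixed to the table, 200 x 280 x 80 mm (x, y, z), with six round holes in two rows of three, 80 mm apart. Origin: centre of its underside, z up
- unsprouted: the one pot in the tray without a seedling: white plastic net pot, 46 mm tall, upright, with a flat collar 52 mm across at its top, with a flat dark plug in it and nothing above its rim. It hangs in one of the tray's six holes. Origin: centre of the pot's underside, on its axis, z up (38 mm above the table; the rim is 84 mm above the table)
- spare: the replacement, the only pot with a seedling that stands by itself on the table: white plastic net pot, 46 mm tall, upright, with a flat collar 52 mm across at its top, with a dark plug and a four-leaved green seedling about 55 mm across whose tip is 90 mm above the pot's underside. Origin: centre of the pot's underside, on its axis, z up
- empty_pot: an empty pot that stands on the table near the replacement: white plastic net pot, 46 mm tall, upright, with a flat collar 52 mm across at its top, without plug or seedling. Origin: centre of the pot's underside, on its axis, z up
- sprout1: one of the five healthy pots in the tray: white plastic net pot, 46 mm tall, upright, with a flat collar 52 mm across at its top, with a dark plug and a four-leaved green seedling about 55 mm across whose tip is 90 mm above the pot's underside. It hangs in one of the tray's six holes. Origin: centre of the pot's underside, on its axis, z up (38 mm above the table)
- sprout2: one of the five healthy pots in the tray: white plastic net pot, 46 mm tall, upright, with a flat collar 52 mm across at its top, with a dark plug and a four-leaved green seedling about 55 mm across whose tip is 90 mm above the pot's underside. It hangs in one of the tray's six holes. Origin: centre of the pot's underside, on its axis, z up (38 mm above the table)
- sprout3: one of the five healthy pots in the tray: white plastic net pot, 46 mm tall, upright, with a flat collar 52 mm across at its top, with a dark plug and a four-leaved green seedling about 55 mm across whose tip is 90 mm above the pot's underside. It hangs in one of the tray's six holes. Origin: centre of the pot's underside, on its axis, z up (38 mm above the table)
- sprout4: one of the five healthy pots in the tray: white plastic net pot, 46 mm tall, upright, with a flat collar 52 mm across at its top, with a dark plug and a four-leaved green seedling about 55 mm across whose tip is 90 mm above the pot's underside. It hangs in one of the tray's six holes. Origin: centre of the pot's underside, on its axis, z up (38 mm above the table)
- sprout5: one of the five healthy pots in the tray: white plastic net pot, 46 mm tall, upright, with a flat collar 52 mm across at its top, with a dark plug and a four-leaved green seedling about 55 mm across whose tip is 90 mm above the pot's underside. It hangs in one of the tray's six holes. Origin: centre of the pot's underside, on its axis, z up (38 mm above the table)
- jar: closed jar, 56 mm across, 70 mm tall, near the replacement. Origin: centre of its underside
- nutrient: nutrient bottle, 60 mm across, 160 mm tall, to the left of the tray. Origin: centre of its underside
- beaker: white measuring cup, 70 mm across, 80 mm tall, behind the tray. Origin: centre of its underside
- scoop: steel-and-wood spoon, 170 mm long, lying beyond the control box. Origin: its underside
- meter: grey pen-shaped meter, 22 mm thick, 130 mm long, lying behind the tray. Origin: its underside, mid-length
Not all that is in view belongs to the job. What is shaped like the sprout3 but pink or turquoise is not meant.

How it is judged:
By the outcome, as a careful person would: the job done as asked, in the order asked, and still so for the second after the job is handed in, with the robot touching nothing.
It also fails if it takes over 58 s, if anything falls off the work surface, if the arm or the gripper's body presses on something with over 40 N, if the wrist force passes 120 N, or if a joint passes its speed limit or range.

## Working session

There is one attempt and no reset: what is moved stays moved. The work goes in short steps, each a Python script; the robot and the scene stay as the last script left them, time stands still between calls to the robot, and variables do not carry over. Pictures are saved under pics/ and viewed, at most 10 in all, crops included, and the job is handed in when it is done.

```bash
mkdir -p pics; ls; python3 - <<'E'
from workcell import env,optics
import cv2,numpy as np
for n in("scene","top"):
    d=optics.get_image(n);cv2.imwrite(f"pics/{n}0.png",d["image"][...,::-1]);print(n,d["K"].tolist(),np.round(d["cam_to_world"],4).tolist(),d.keys())
print(env.read_time_s(),env.read_ee_rot(),env.hold_point_z)
E
```

```text
pics
scene [[473.1553208955108, 0.0, 277.71877307514], [0.0, 473.1553208955108, 207.6172100648287], [0.0, 0.0, 1.0]] [[-0.496, -0.7264, 0.4757, 1.1917], [0.8683, -0.4182, 0.2667, 0.372], [0.0052, 0.5453, 0.8382, 1.2304], [0.0, 0.0, 0.0, 1.0]] dict_keys(['image', 'K', 'cam_to_world'])
top [[503.83891964531387, 0.0, 280.62679369893084], [0.0, 503.83891964531387, 208.48414591571688], [0.0, 0.0, 1.0]] [[0.0118, 0.9875, -0.1573, 0.3348], [-0.9999, 0.0103, -0.0102, -0.0095], [-0.0085, 0.1574, 0.9875, 1.3514], [0.0, 0.0, 0.0, 1.0]] dict_keys(['image', 'K', 'cam_to_world'])
0.1 [-8.40646836e-04  9.90913512e-01  1.34497949e-01 -8.20487020e-05] 0.0187
```

View pics/scene0.png

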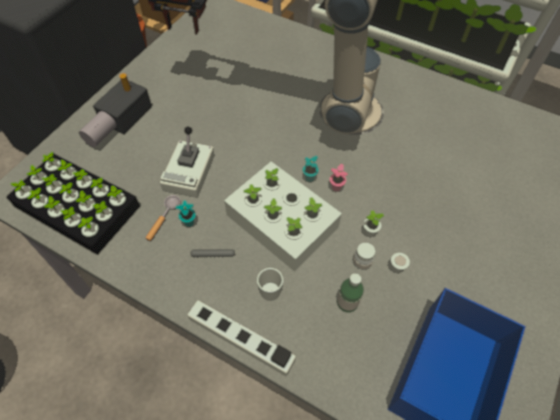

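View pics/top0.png

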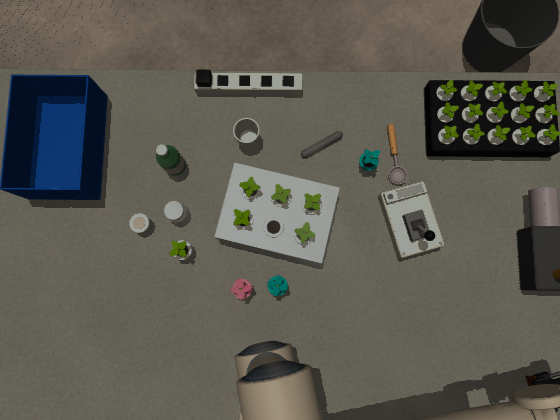

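The top view shows the unsprouted pot at about (273,227), the spare at (181,249), the controller around (412,220) and the lever knob near (430,236). I'll enlarge these for precision.

```bash
python3 - <<'E'
import cv2,numpy as np
t=cv2.imread("pics/top0.png");s=cv2.imread("pics/scene0.png")
def c(im,x,y,w,h,k=4):
    o=cv2.resize(im[y:y+h,x:x+w],None,fx=k,fy=k,interpolation=cv2.INTER_CUBIC)
    for i in range(0,w,10): cv2.line(o,(i*k,0),(i*k,4 if (x+i)%50 else 12),(0,0,255),1)
    for i in range(0,h,10): cv2.line(o,(0,i*k),(4 if (y+i)%50 else 12,i*k),(0,0,255),1)
    return o
cv2.imwrite("pics/a.png",np.vstack([np.hstack([c(t,370,170,80,100),c(s,150,110,80,100)])]))
cv2.imwrite("pics/b.png",np.hstack([c(t,160,160,190,140)]))
E
```

```text
(no output)
```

View pics/a.png

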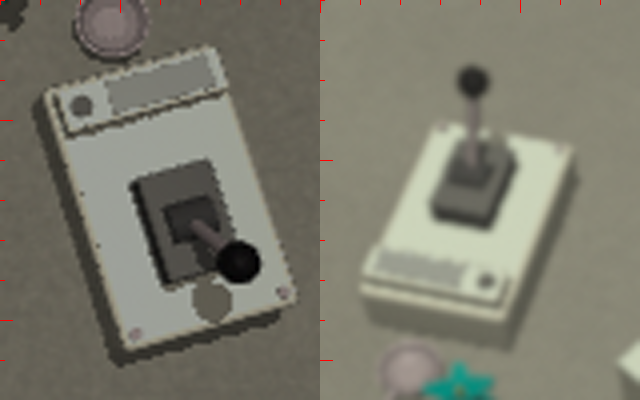

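View pics/b.png

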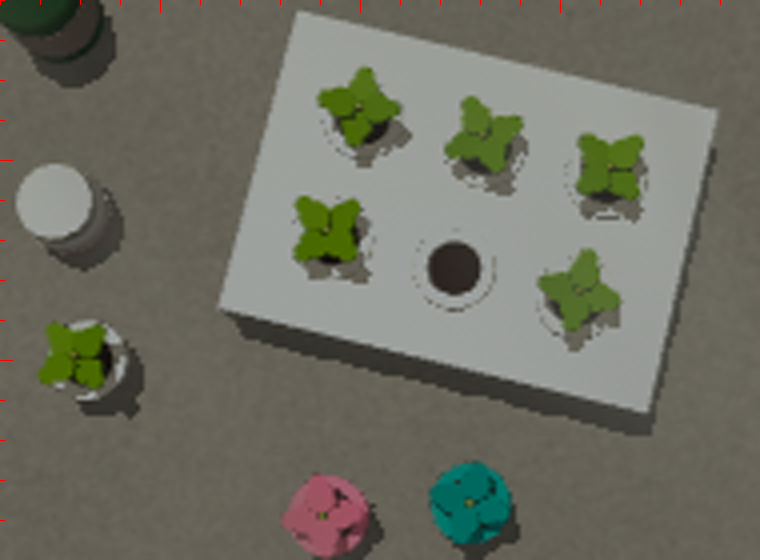

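```bash
cat > h.py <<'E'
from workcell import env,optics,gripper_close,solve_ik
import numpy as np
from scipy.spatial.transform import Rotation as R
def ray(d,u,v):
    T=d["cam_to_world"];K=d["K"]
    r=T[:3,:3]@np.array([(u-K[0,2])/K[0,0],-(v-K[1,2])/K[1,1],-1]);return T[:3,3],r/np.linalg.norm(r)
def at(d,u,v,z):
    o,r=ray(d,u,v);return o+r*(z-o[2])/r[2]
def tri(rays):
    A=[np.eye(3)-np.outer(r,r) for _,r in rays]
    return np.linalg.solve(sum(A),sum(a@o for a,(o,_) in zip(A,rays)))
def down(yaw): # tool z down, tool x at heading yaw
    q=(R.from_euler('z',yaw)*R.from_euler('x',np.pi)).as_quat();return np.r_[q[3],q[:3]]
E
python3 - <<'E'
from h import *
t=optics.get_image("top");s=optics.get_image("scene")
A=lambda x,y:((x+.5)/4-.5+370,(y+.5)/4-.5+170)
B=lambda x,y:((x+.5)/4-.5+160,(y+.5)/4-.5+160)
k=tri([ray(t,*A(238,262)),ray(s,(153.5)/4-.5+150,(81.5)/4-.5+110)]);print("knob",k)
c=[at(t,*A(*p),z) for p,z in(((128,350),.05),((297,303),.05),((215,47),.066),((45,95),.066))]
o=np.mean(c,0);print("ctrl",o,[np.linalg.norm(c[i]-c[i-1]) for i in range(4)])
e=(c[3]+c[2]-c[0]-c[1]);f=c[0]+c[3]-c[1]-c[2];yaw=np.arctan2(e[1],e[0]);print("yaw",yaw,np.arctan2(-f[0],f[1]))
x=R.from_euler('z',-yaw).apply(k-o);print("knob in ctrl",x)
tc=[at(t,*B(*p),.08) for p in((297,10),(718,110),(648,412),(219,308))];print("tray",np.mean(tc,0),[np.linalg.norm(tc[i]-tc[i-1]) for i in range(4)])
print("hole ",np.mean(tc,0)+(tc[2]+tc[3]-tc[0]-tc[1])/4/.1*.04)
print("unspr",at(t,*B(455,269),.084))
print("spare tip",at(t,*B(72,355),.09),"collar",at(t,*B(88,360),.046))
E
```

```text
knob [ 0.46582012 -0.35375602  0.14383344]
ctrl [ 0.51633351 -0.33711212  0.058     ] [np.float64(0.1723308123917885), np.float64(0.1139220720044958), np.float64(0.17325149624400507), np.float64(0.11567112414507404)]
yaw 0.309217947865902 0.28390273329129556
knob in ctrl [-0.0531826  -0.0004826   0.08583344]
tray [0.5290569  0.01260428 0.08      ] [np.float64(0.19956048282075975), np.float64(0.2797454603423666), np.float64(0.19889888115888021), np.float64(0.27878901134265016)]
hole  [0.4902295  0.02155541 0.08      ]
unspr [0.48927221 0.02145813 0.084     ]
spare tip [0.43168584 0.260711   0.09      ] collar [0.43194077 0.25959781 0.046     ]
```

```bash
python3 - <<'E'
from h import *
import cv2
yaw=.30;o=np.array([.5163,-.3371]);ux=np.array([np.cos(yaw),np.sin(yaw)])
P=lambda x,z:np.r_[o+ux*x,z]
gripper_close(5);print("w",env.read_grip_width())
env.move_to(P(-.125,.23),down(yaw))
env.movel(P(-.125,.128),feed=.12)
f0=env.read_wrist_force();print(f0,env.read_position(),env.read_time_s())
env.movel(P(-.03,.128),feed=.06)
print(env.read_wrist_force()-f0)
for x in np.arange(-.026,.012,.002):
    env.movel(P(x,.128),feed=.03); f=(env.read_wrist_force()-f0)[:2]@ux
    print(round(x,3),round(f,2),end=' | ')
    if f<-6: break
d=optics.get_image("top");s=optics.get_image("scene")
cv2.imwrite("pics/c.png",np.hstack([cv2.resize(i["image"][y:y+120,x:x+100,::-1],None,fx=4,fy=4) for i,x,y in((d,370,160),(s,140,90))]))
print(env.read_time_s())
E
```

```text
w 0.0008302790351313418
[0.30110036 0.30487486 0.77545966] [ 0.39717587 -0.37446753  0.12905406] 3.7333
[-0.74656196 -1.50160572  0.00214964]
-0.026 0.19 | -0.024 0.39 | -0.022 -0.57 | -0.02 -0.97 | -0.018 -0.2 | -0.016 -1.04 | -0.014 -1.27 | -0.012 -0.35 | -0.01 -0.66 | -0.008 -0.02 | -0.006 -0.51 | -0.004 -0.69 | -0.002 -1.59 | -0.0 -7.38 | 9.1
```

View pics/c.png

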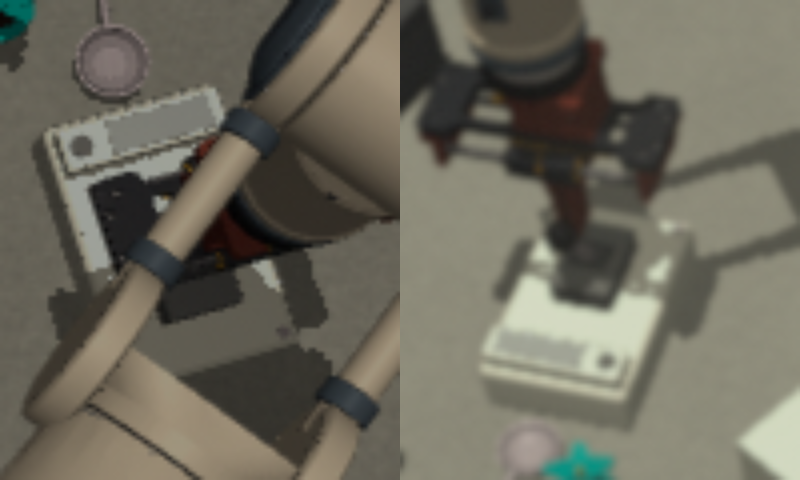

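The view shows the fingers against the knob, and the force jumped at the end stop. I'll back off and check the lever.

```bash
python3 - <<'E'
from h import *
import cv2
yaw=.30;o=np.array([.5163,-.3371]);ux=np.array([np.cos(yaw),np.sin(yaw)])
P=lambda x,z:np.r_[o+ux*x,z]
env.movel(P(-.04,.128),feed=.08);env.movel(P(-.06,.28),feed=.15)
env.move_to([.36,-.05,.28],down(.2))
d=optics.get_image("top");s=optics.get_image("scene")
cv2.imwrite("pics/d.png",np.hstack([cv2.resize(i["image"][y:y+120,x:x+100,::-1],None,fx=4,fy=4,interpolation=2) for i,x,y in((d,370,160),(s,140,90))]))
for x in(.0184,-.0584):
  p=np.r_[o+ux*x,.142];c=np.linalg.inv
  for dd,ox,oy in((d,370,160),(s,140,90)):
    q=(c(dd["cam_to_world"])@np.r_[p,1])[:3];K=dd["K"];print(x,(K[0,0]*q[0]/-q[2]+K[0,2]-ox)*4,(-K[1,1]*q[1]/-q[2]+K[1,2]-oy)*4)
print(env.read_time_s())
E
```

```text
0.0184 194.45890981997945 189.04327004205106
0.0184 161.95717877625543 231.19021959883696
-0.0584 236.17337720127716 310.00723109124874
-0.0584 194.63108520894093 156.19300880678088
12.2417
```

View pics/d.png

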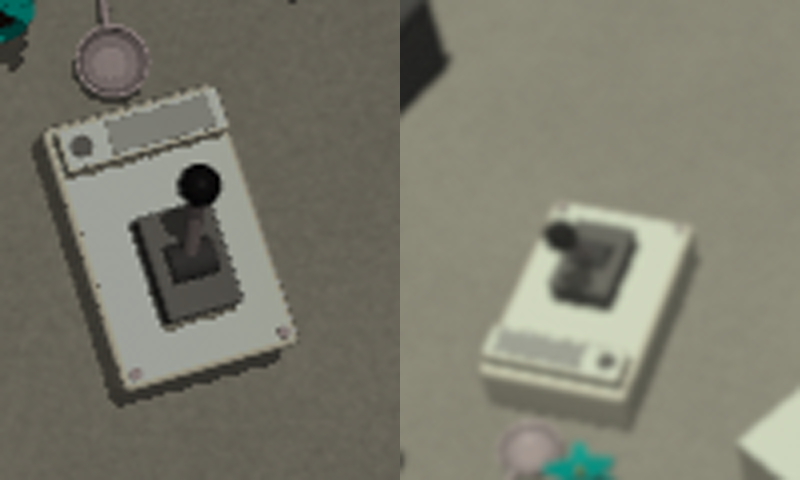

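The knob is at (200,185) in the top view. The prediction for fully over was (194,189), so the lever is at its stop. Now the pointing.

```bash
python3 - <<'E'
from h import *
import cv2
q=down(.2)
u=np.array([.4897,.0215]);v=np.array([.4318,.2602])
env.move_to(np.r_[u,.28],q);env.movel(np.r_[u,.104],feed=.1);env.dwell(2.8);print(env.read_position())
d=optics.get_image("scene")["image"][150:270,230:330,::-1]
env.movel(np.r_[u,.28],feed=.12)
env.move_to(np.r_[v,.28],q);env.movel(np.r_[v,.11],feed=.08);env.dwell(2.5);print(env.read_position(),env.read_time_s(),env.read_wrist_force())
s=optics.get_image("scene")["image"][160:280,320:420,::-1]
cv2.imwrite("pics/e.png",np.hstack([cv2.resize(i,None,fx=4,fy=4) for i in(d,s)]))
E
```

```text
[0.48971503 0.02149604 0.10401035]
[0.43179164 0.26019917 0.10996603] 25.0 [ 0.39107486 -0.38581004  0.20331337]
```

View pics/e.png

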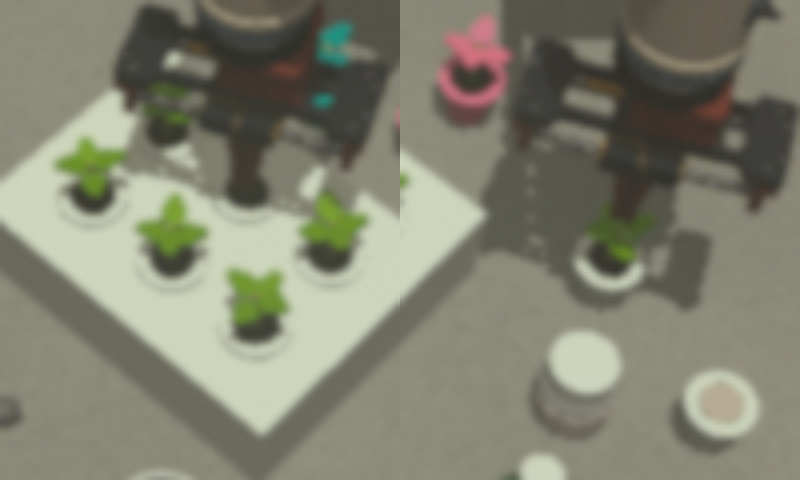

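The fingertips were above the unsprouted pot (left crop, about (245,190)) and are now above the spare's tip (right crop, about (620,220)), with no contact force.

```bash
python3 -c "
from workcell import env
print(env.hand_in())"
```

```text
the job is handed in; nothing more can be done
None
```

The job is handed in: I pushed the call lever to its far stop, pointed 2 cm above the unsprouted pot for 2.8 s, and finished pointing 2 cm above the spare seedling's tip, at 25 s on the robot's clock and with no pot touched.

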